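# Muddler held ready over the glass

## Robot

A 6-joint arm with a two-finger parallel gripper is mounted at the origin on a cart in front of the work surface, level with it; the furniture and walls round the work are solid. World frame = base frame: x ahead of the robot, y to its left, z up, the work surface at z = 0. Lengths are in m, angles in rad, forces in N, time in s.
With the tool pointing down it reaches from about 0.35 to 0.775 m from the base axis. Payload 5.5 kg.
Tool frame: the origin (TCP) lies between the finger pads; the fingertips stand 22 mm ahead of it and the grasp point (between the pads) lies 3 mm ahead of it; z points along the fingers, y is the direction in which the jaws open and shut (so a half turn about z gives the same grasp; the last joint's range is limited). The gripper opens to 85 mm and grips with 20 to 120 N. Pads are 22 mm wide; open, the fingers measure 114 mm over their backs; the gripper's body (76 mm by 85 mm) begins 54 mm behind the grasp point. The pads swing forward as they close: fully open they stand 13 mm farther back than shut.
Start: joints at [-1.282, 0.313, 0.046, 1.304, 0, 1.431], TCP at [0.239, -0.523, 0.253] pointing down, gripper open.
Joint ranges: [-2.76, 2.76], [-0.86, 1.69], [-1.03, 1.26], [-2.2, 2.34], [-1.47, 1.5], [-3.14, 3.14]. Speed limits (rad/s): [2.57, 2.57, 3.14, 3.14, 3.14, 3.14].

## Interface

Orientations are given as [roll, pitch, yaw] about the fixed x, y, z axes, in that order (R = Rz(yaw) Ry(pitch) Rx(roll)).
In Python, from bench import * gives the robot as it stands.
- The arm moves only by the shell command python3 -m jog 'ROWS' [FORCE]. ROWS is JSON, a list of rows, each a list of 7 numbers: the turn, a rotation vector about the tool's x, y, z in degrees, then the shift along the tool's x, y, z in m, then the opening, from -1 (shut) to 1 (fully open). A call has 1 to 5 rows; each row is the pose to reach, as a shift and turn from the pose commanded when the call began, along the tool's axes at that moment; what a row does not reach only later rows make up. A row lasts 1/12 s, in which the tool goes at most 41.7 mm and 7.16 degrees, less where a joint would pass 70% of its speed; a pose out of reach is approached as far as the arm can. A call with a gripper value outside its range is refused whole. The fingers move at their own pace and stop on an object; FORCE is the grip in N (left out, the last holds). Time passes only in rows, so rows that repeat a pose let the fingers close. It gives the time, the measured TCP pose, the force and the opening at its end, in the units of the state.
- get_obs(): the state, without advancing time (a new reading comes with each control period).
- capture(name): name is "scene" or "top"; returns the picture (384x512x3 uint8, blue, green, red); there is no depth.
- camera_info(name): a dict with "fx", "fy", "cx", "cy" (pixels), "R" (3x3) and "t" (3): a world point X has camera coordinates R X + t. Camera axes: x right, y down, z forward; pixel columns grow to the right and rows downward; lengths in m; the calibration is good to about 2 mm. A picture is of the moment at which its call begins. camera_info takes no time and is no camera call.
- sign_off(): hands the job in, once; it reports no verdict.
The state is a dict: "time": time; "joints": joint angles; "qd": joint speeds; "joint_efforts": joint torques, N m; "eef_pos": TCP position; "ee_rot": TCP orientation; "contact_force": force on the tool from outside, world axes, zero at the start; "torque": the same for the moment, N m; "opening": finger opening in m.
Only numpy, scipy, OpenCV 4.12 (cv2) and the standard library are available. Lean on these libraries where they do the work, as an engineer would, in place of code of your own. Each camera call takes 0.05 s, during which the arm holds its last target. There are 200 camera calls.

## Task

Get ready to mix a drink: first stand the metal jigger upright on the serving board, in the middle, midway between the two glass tumblers, and let go of it. Then take the wooden muddler, carry it upright over the row of jars, and finish while still holding it, upright and still, centred over the tumbler that stands on the cork coaster, with its foot hovering about 2 cm above the rim and touching nothing. Leave the tumblers and the jars standing where they are.

Things in the scene. Friction and masses are not known exactly. Their poses are not given: they have to be found in the camera images.
- jigger_centre (a point): steel hourglass-shaped bar measure (jigger) standing on the worktop, 45 mm wide and 96 mm tall, 70 g, loose; point at its centre, 48 mm up. Fingers close on it anywhere as on a plain 45 mm cylinder; z is its upright axis
- muddler_centre (a point): turned wooden muddler (rod) standing on its broad foot on the worktop, 41 mm wide at most and 200 mm tall, about 110 g, loose; point on its axis, 100 mm up, half-way. Grip it near its top (30 to 50 mm below its upper end), so that the top stays clear of the gripper's palm. Which of the two, jigger or muddler, stands nearer to the robot varies
- muddler_foot (a point): centre of the flat underside of the muddler's foot, 100 mm below muddler_centre; z up along the muddler
- jigger: the jigger, origin at the centre of its underside
- muddler: the muddler, origin at the centre of its underside
- glass_a_mouth (a point): the target: clear glass tumbler standing on the cork coaster on the serving board, 80 mm wide at the rim and 88 mm tall, open at the top; point at the centre of its mouth, level with the rim. Its rim is 118 mm above the worktop. It may stand at either end of the board
- glass_b_mouth (a point): the other, equal tumbler, standing on the bare board without a coaster, 80 mm wide at the rim and 88 mm tall, open at the top; point at the centre of its mouth, level with the rim, 110 mm above the worktop
- glass_a: the target tumbler, origin at the centre of its underside
- glass_b: the other tumbler, origin at the centre of its underside
- board_middle (a point): centre of the top face of the light wooden serving board, fixed, 200 x 300 mm and 22 mm thick (x axis across, y axis along its length, z up); the tumblers stand on its long axis, 100 mm either side of this point, so it is midway between them: the jigger's place, bare wood
- caddy_middle (a point): dark wooden caddy, fixed, 300 mm long (x axis, away from the robot), 85 mm wide (y axis, left), walls 30 mm high, with the row of four jars in it; point at the centre of its inner floor, 5 mm above the worktop. The jars' tops are at most 111 mm above the worktop. It lies between the tools and the serving board
- jar_1: closed jar in the caddy, a bystander, 66 mm wide and 100 mm tall, origin at the centre of its underside
- jar_2: closed jar in the caddy, a bystander, 45 mm wide and 106 mm tall, origin at the centre of its underside
- jar_3: closed jar in the caddy, a bystander, 64 mm wide and 94 mm tall, origin at the centre of its underside
- jar_4: closed jar in the caddy, a bystander, 45 mm wide and 106 mm tall, origin at the centre of its underside
Not all that is in view belongs to the job. Of the things like the jigger, leave any that is purple; of the rest the smaller one is meant.

How it is judged:
By the outcome, as a careful person would: the job done as asked, in the order asked, and still so for the second after the job is handed in, while the arm keeps its last pose, push and grip.
It also fails if it takes over 61 s, if anything falls off the work surface, if the arm or the gripper's body presses on something with over 40 N, if the wrist force passes 120 N, or if a joint passes its speed limit or range.

## Working session

There is one attempt and no reset: what is moved stays moved. The work goes in short steps, Python scripts to look and compute and a shell command to move; the robot and the scene stay as the last step left them, time stands still between calls to the robot, and variables do not carry over. Pictures are saved under pics/ and viewed, about 8 in all and at most 12, crops included, and the job is handed in when it is done.

```bash
mkdir -p pics; ls; python3 - <<'E'
from bench import *
import cv2
o=get_obs();print(o)
for n in("scene","top"):
    cv2.imwrite(f"pics/{n}0.png",capture(n));print(n,camera_info(n))
E
```

```text
pics
{'time': 0.0, 'joints': array([-1.28158274e+00,  3.14031278e-01,  4.49687062e-02,  1.30362323e+00,
       -2.88623019e-05,  1.43120943e+00]), 'qd': array([ 2.58107500e-03,  1.04928704e-03, -3.66288176e-06, -1.14831486e-03,
        4.32910321e-06, -3.03822978e-04]), 'joint_efforts': array([ 1.05165032e-03, -4.80632937e+01,  2.98528719e+01,  1.96679123e-02,
        3.06158222e-05, -5.47690746e-06]), 'eef_pos': array([ 0.23892429, -0.52247607,  0.25238709]), 'ee_rot': array([-3.13971754e+00, -2.34308107e-04,  4.28800297e-01]), 'contact_force': array([0.28779271, 0.24397295, 1.17585987]), 'torque': array([ 0.01913962,  0.01883279, -0.00190898]), 'opening': 0.08535357483815442}
scene {'fx': 451.71434841654843, 'fy': 451.71434841654843, 'cx': 265.000667115472, 'cy': 187.67929056520552, 'R': array([[-0.77408291, -0.63268909, -0.02236429],
       [-0.25029684,  0.33829899, -0.90714127],
       [ 0.58150421, -0.69660484, -0.42023155]]), 't': array([0.37519828, 0.22516333, 0.90133234])}
top {'fx': 352.19356955271405, 'fy': 352.19356955271405, 'cx': 256.79678265266574, 'cy': 190.69696109843917, 'R': array([[-0.02579171, -0.99946316, -0.02020325],
       [-0.98992101,  0.02835026, -0.13875391],
       [ 0.13925219,  0.01642092, -0.99012079]]), 't': array([0.0010455 , 0.5339242 , 0.97817595])}
```

View pics/scene0.png

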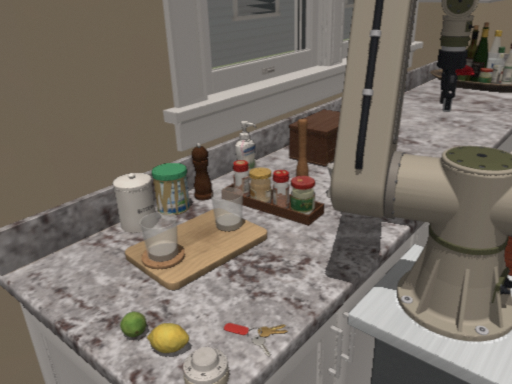

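View pics/top0.png

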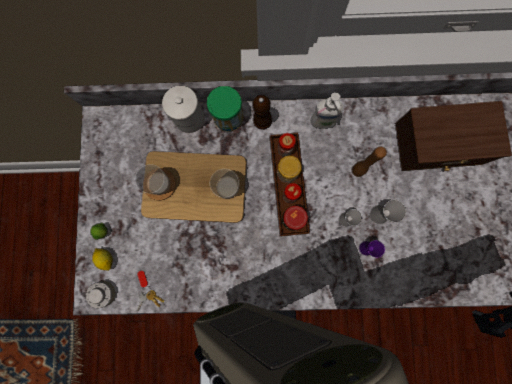

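The scene view shows the coaster tumbler at (162,240), the other tumbler at (228,210), the caddy at about (270,190) and the muddler at (303,150). The top view shows the coaster tumbler at (158,182), the other at (227,184), the muddler from (360,168) to (380,152), the small steel jigger near (350,216), a bigger one near (388,211) and the purple one at (372,248).

```bash
cat > h.py <<'E'
import numpy as np, cv2
from bench import *
def ray(n,px,z):
    c=camera_info(n);R=np.array(c["R"]);C=-R.T@np.array(c["t"])
    d=R.T@np.array([(px[0]-c["cx"])/c["fx"],(px[1]-c["cy"])/c["fy"],1])
    return C+d*(z-C[2])/d[2]
def proj(n,X):
    c=camera_info(n);p=np.array(c["R"])@np.array(X)+np.array(c["t"])
    return np.round([c["fx"]*p[0]/p[2]+c["cx"],c["fy"]*p[1]/p[2]+c["cy"]],1)
E
python3 - <<'E'
from h import *
t=cv2.imread("pics/top0.png")
a=cv2.resize(t[135:265,325:425],None,fx=4,fy=4,interpolation=cv2.INTER_CUBIC)
b=cv2.resize(t[145:225,135:255],None,fx=3.3,fy=3.3,interpolation=cv2.INTER_CUBIC)
c=np.zeros((520,800,3),np.uint8);c[:520,:400]=a;c[:b.shape[0],402:402+b.shape[1]]=b
cv2.imwrite("pics/crop.png",c)
hsv=cv2.cvtColor(t,cv2.COLOR_BGR2HSV)
# board mask
m=cv2.inRange(hsv,(8,60,110),(25,255,255));m[:, :130]=0;m[:,260:]=0;m[:145]=0;m[230:]=0
k,_=cv2.findContours(m,0,2);k=max(k,key=cv2.contourArea);r=cv2.minAreaRect(k)
P=np.array([ray("top",p,.022) for p in cv2.boxPoints(r)]);print("board",P.round(4).tolist(),P.mean(0),np.linalg.norm(P[1]-P[0]),np.linalg.norm(P[2]-P[1]))
# caddy corners, muddler
print("mud top",ray("top",(380,152),.2),"foot",ray("top",(360,168),.01))
c=camera_info("top");print(-np.array(c["R"]).T@c["t"])
E
```

```text
board [[0.4669, 0.3285, 0.022], [0.6679, 0.3221, 0.022], [0.6424, 0.0179, 0.022], [0.4436, 0.0322, 0.022]] [0.55521717 0.1752045  0.022     ] 0.2011685757783524 0.3052806806156081
mud top [ 0.59744256 -0.31875755  0.2       ] foot [ 0.59686078 -0.32126549  0.01      ]
[ 0.39235661 -0.0301545   1.04261754]
```

View pics/crop.png

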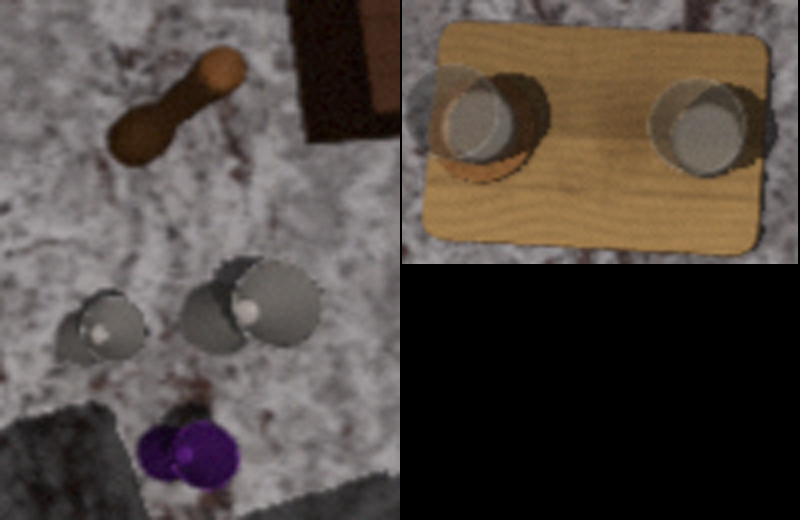

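The crop shows the small jigger's rim at about (353,216.5) with a diameter of about 16.5 px, which is about 44 mm, so it is the right one. The big one's rim is at (394,211). The muddler top is at (380,152), and the tumbler rims are at (152.5,179), on the coaster, and (224.5,182).

```bash
python3 - <<'E'
from h import *
def A(x,y): return ((x+.5)/4-.5+325,(y+.5)/4-.5+135)
def B(x,y): return ((x-402+.5)/3.3-.5+135,(y+.5)/3.3-.5+145)
J=ray("top",A(113,327),.096);print("jig",J,"big(z .13)",ray("top",A(277,304),.13),"big base",ray("top",A(216,320),0.0),"purple",ray("top",A(207,454),.1))
M=ray("top",A(222,70),.2);print("mud top",M,"foot",ray("top",A(138,137),.01))
print("proj mud in scene",proj("scene",M))
ga=ray("top",B(459,113),.118);gb=ray("top",B(698,125),.110);print(ga,gb,(ga+gb)/2,np.linalg.norm((ga-gb)[:2]))
print("board from corners in crop",[ray("top",B(*p),.022)[:2].round(3) for p in((440,22),(768,38),(757,254),(423,237))])
for p in((272,134),(298,133),(310,232),(281,234)): print("caddy",ray("top",p,.03))
s=cv2.imread("pics/scene0.png")[95:275,130:330]
cv2.imwrite("pics/crop2.png",cv2.resize(s,None,fx=4,fy=3.3 and 4,interpolation=cv2.INTER_CUBIC)[:600*2:1][:720][:, :800][:600] if 0 else cv2.resize(s,(666,600),interpolation=cv2.INTER_CUBIC))
E
```

```text
jig [ 0.44886874 -0.26937646  0.096     ] big(z .13) [ 0.45877393 -0.36675207  0.13      ] big base [ 0.45769292 -0.36927     0.        ] purple [ 0.36377183 -0.32441885  0.1       ]
mud top [ 0.59712145 -0.31903671  0.2       ] foot [ 0.59429476 -0.31850817  0.01      ]
proj mud in scene [300.9 118.1]
[0.56238013 0.26539745 0.118     ] [0.54818013 0.07195195 0.11      ] [0.55528013 0.1686747  0.114     ] 0.19396598366055806
board from corners in crop [array([0.664, 0.315]), array([0.64 , 0.017]), array([0.447, 0.031]), array([0.47 , 0.326])]
caddy [ 0.703357   -0.06286145  0.03      ]
caddy [ 0.70395181 -0.1399532   0.03      ]
caddy [ 0.4116815  -0.16180264  0.03      ]
caddy [ 0.4081865  -0.07912809  0.03      ]
```

View pics/crop2.png

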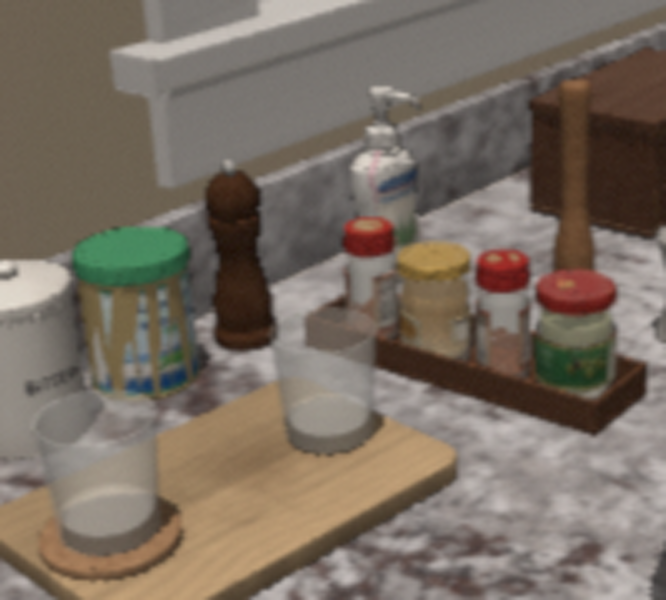

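The scene crop shows the muddler top at full-image (302.5,120.2), the coaster tumbler's rim centre near (159,218) and the other rim near (228,193). I'll cross-check these against the board geometry.

```bash
python3 - <<'E'
from h import *
m=np.array([.5553,.1725]);d=np.array([.08,.9968])
for n,s,f in(("scene",3.333,lambda p:((p[0]-130)*3.33,(p[1]-95)*3.333)),("top",3.3,lambda p:((p[0]-135)*3.3+402,(p[1]-145)*3.3))):
  im=cv2.imread("pics/crop2.png" if n=="scene" else "pics/crop.png")
  def poly(c,r,z,col):
    q=np.array([f(proj(n,[c[0]+r*np.cos(t),c[1]+r*np.sin(t),z])) for t in np.linspace(0,6.283,40)],np.int32);cv2.polylines(im,[q],True,col,1)
  a=m+.1*d;b=m-.1*d
  poly(a,.04,.118,(0,0,255));poly(b,.04,.110,(255,255,0))
  poly((.5971,-.319),.012,.2,(0,255,0));poly((.5971,-.319),.0205,.0,(0,255,0))
  e=np.array([d[1],-d[0]])
  q=np.array([f(proj(n,[*(m+i*.1*e+j*.15*d),.022])) for i,j in((1,1),(1,-1),(-1,-1),(-1,1))],np.int32);cv2.polylines(im,[q],True,(255,0,0),1)
  if n=="scene": L=im
  else: R=im[:270,400:]
c=np.zeros((600,800,3),np.uint8)
c[:400,:444]=cv2.resize(L,(444,400))
cv2.imwrite("pics/ov.png",np.vstack([L[:, :666][60:380+220] if 0 else cv2.resize(L,(550,495)), ])) 
o=np.zeros((600,800,3),np.uint8);o[:330,:400]=cv2.resize(R,(400,270))[:330] if 0 else np.vstack([R,np.zeros((60,400,3),np.uint8)])
o2=np.zeros((600,800,3),np.uint8);o2[:266,:]=0
# stack: scene crop left part 400 wide zoom, top right
o2[:600,:400]=L[:,0:400];o2[:270,400:800]=R;o2[300:550,420:586]=L[0:250,500:666]
cv2.imwrite("pics/ov.png",o2)
E
```

```text
(no output)
```

View pics/ov.png

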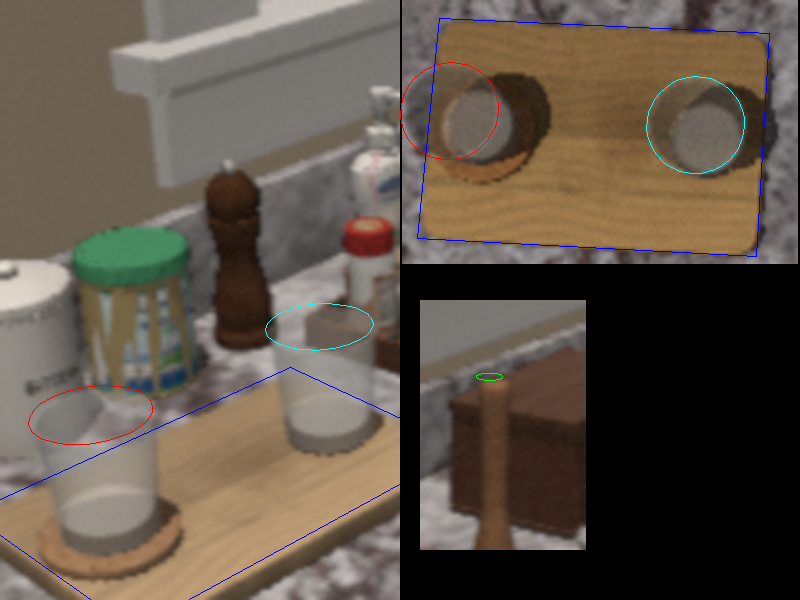

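The overlay shows the board outline matching in the top view, with the coaster tumbler's rim about 1 px right of the prediction. The scene camera has a constant offset of about 2 px down and right, so I'll rely on the top view. The targets are jigger (.449,-.269), muddler (.597,-.319), board middle (.555,.1705) and tumbler A (.5625,.268).

```bash
cat >> h.py <<'E'
from scipy.spatial.transform import Rotation as Ro
def rel(p,yaw):
    o=get_obs();R=Ro.from_euler("xyz",o["ee_rot"])
    T=Ro.from_euler("xyz",[np.pi,0,yaw]);v=(R.inv()*T).as_rotvec(degrees=True)
    print("t",round(float(o["time"]),2),"pos",o["eef_pos"].round(4),"rot",o["ee_rot"].round(4),"F",o["contact_force"].round(1),"op",round(float(o["opening"]),4),"j",o["joints"].round(2))
    print("turn",v.round(2),"shift",R.inv().apply(np.array(p)-o["eef_pos"]).round(4))
E
python3 -m jog '[[0,0,-7,0.03,-0.0143,0,1],[0,0,-14,0.06,-0.0286,0,1],[0,0,-21,0.09,-0.043,0,1],[0,0,-28,0.12,-0.0572,0,1],[0,0,-33,0.148,-0.0715,0,1]]' 60
python3 -c "
from h import *
rel((.449,-.269,.18),np.pi/2)"
```

```text
time: 0.52
eef_pos: [0.3446, -0.3949, 0.2529]
ee_rot: [-3.141, -0.0, 1.01]
contact_force: [0.2, 0.0, 0.8]
opening: 0.0856
t 0.52 pos [ 0.3446 -0.3949  0.2529] rot [-3.1409e+00 -5.0000e-04  1.0102e+00] F [0.2 0.  0.8] op 0.0856 j [-1.01  0.22 -0.09  1.27  0.    1.12]
turn [-3.000e-02 -4.000e-02 -3.212e+01] shift [0.1621 0.0215 0.0729]
```

```bash

python3 -m jog '[[0,0,-7,0.033,0.0043,0,1],[0,0,-14,0.066,0.0086,0,1],[0,0,-21,0.099,0.013,0.02,1],[0,0,-28,0.131,0.017,0.045,1],[0,0,-32.3,0.162,0.0215,0.073,1]]'
python3 -m jog '[[0,0,0,0,0,0,1],[0,0,0,0,0,0,1]]'
python3 -c "
from h import *
rel((.449,-.269,.068),np.pi/2)
cv2.imwrite('pics/top1.png',capture('top'));cv2.imwrite('pics/scene1.png',capture('scene'))
t=cv2.resize(capture('top')[130:280,300:450],(600,600));s=cv2.resize(capture('scene')[100:300,240:307+33],(200,400))
o=np.zeros((600,800,3),np.uint8);o[:,:600]=t;o[:400,600:]=s;cv2.imwrite('pics/v5.png',o)"
```

```text
time: 0.93
eef_pos: [0.4502, -0.2703, 0.1806]
ee_rot: [3.14, 0.002, 1.574]
contact_force: [-0.1, 0.4, -0.8]
opening: 0.0857
time: 1.1
eef_pos: [0.4484, -0.269, 0.1785]
ee_rot: [-3.138, -0.003, 1.572]
contact_force: [-0.1, 0.0, 0.3]
opening: 0.0855
t 1.1 pos [ 0.4484 -0.269   0.1785] rot [-3.1379e+00 -2.8000e-03  1.5716e+00] F [-0.1  0.   0.3] op 0.0855 j [-0.69  0.25 -0.22  1.1  -0.    0.88]
turn [-0.21 -0.16  0.04] shift [-0.0003  0.001   0.1105]
```

View pics/v5.png

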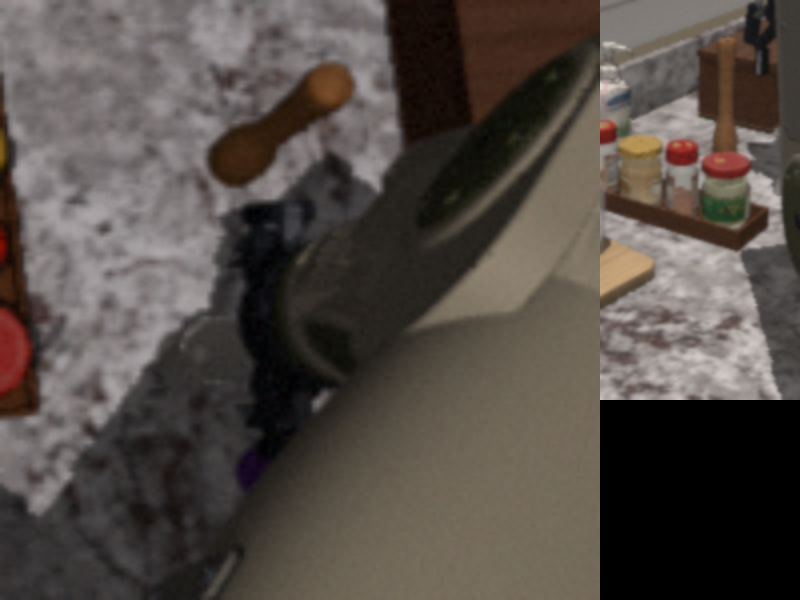

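The gripper is above the jigger, whose rim shows at about (351,218). The jaws straddle it along x, and the purple one lies clear behind. I'll descend and grip.

```bash

python3 -m jog '[[0,0,0,0,0,0.025,1],[0,0,0,0,0,0.05,1],[0,0,0,0,0,0.075,1],[0,0,0,0,0,0.095,1],[0,0,0,0,0,0.111,1]]'
python3 -m jog '[[0,0,0,0,0,0,1],[0,0,0,0,0,0,-0.1],[0,0,0,0,0,0,-0.3],[0,0,0,0,0,0,-0.4],[0,0,0,0,0,0,-0.4]]' 40
python3 -m jog '[[0,0,0,0,0,0,-0.4],[0,0,0,0,0,0,-0.4],[0,0,0,0,0,0,-0.4],[0,0,0,0,0,0,-0.4],[0,0,0,0,0,0,-0.4]]' 40
python3 -m jog '[[0,0,0,0,0,0,-0.4],[0,0,0,0,0,0,-0.4],[0,0,0,0,0,0,-0.4],[0,0,0,0,0,0,-0.4],[0,0,0,0,0,0,-0.4]]'
python3 -c "
from h import *
rel((.449,-.269,.25),np.pi/2)"
```

```text
time: 1.72
eef_pos: [0.4482, -0.2728, 0.069]
ee_rot: [3.141, 0.001, 1.566]
contact_force: [0.2, 0.8, -0.6]
opening: 0.0853
time: 2.13
eef_pos: [0.4496, -0.2724, 0.0711]
ee_rot: [3.139, 0.002, 1.568]
contact_force: [0.3, -0.6, 0.4]
opening: 0.043
time: 2.55
eef_pos: [0.4496, -0.2723, 0.0709]
ee_rot: [3.14, 0.002, 1.569]
contact_force: [-0.6, -0.3, 7.1]
opening: 0.0437
time: 2.97
eef_pos: [0.4496, -0.2723, 0.0709]
ee_rot: [3.14, 0.002, 1.569]
contact_force: [-1.1, -0.3, 6.9]
opening: 0.0432
t 2.97 pos [ 0.4496 -0.2723  0.0709] rot [3.1398e+00 2.3000e-03 1.5685e+00] F [-1.1 -0.3  6.9] op 0.0432 j [-0.7   0.35 -0.38  0.84 -0.    0.88]
turn [ 0.1   0.13 -0.13] shift [ 0.0029 -0.0003 -0.1791]
```

```bash

python3 -m jog '[[0,0,0,0,0,-0.015,-0.4],[0,0,0,0,0,-0.04,-0.4],[0,0,0,0,0,-0.075,-0.4],[0,0,0,0,0,-0.11,-0.4],[0,0,0,0,0,-0.14,-0.4]]'
python3 -m jog '[[0,0,0,0.01,0.002,-0.025,-0.4],[0,0,0,0.03,0.007,-0.04,-0.4],[0,0,0,0.06,0.015,-0.05,-0.4],[0,0,0,0.09,0.0225,-0.05,-0.4],[0,0,0,0.12,0.03,-0.05,-0.4]]'
python3 -m jog '[[0,0,0,0.03,0.007,0,-0.4],[0,0,1,0.06,0.014,0,-0.4],[0,0,2,0.09,0.021,0,-0.4],[0,0,3,0.12,0.028,0,-0.4],[0,0,4,0.15,0.035,0,-0.4]]'
python3 -m jog '[[0,0,0,0.03,0.007,0,-0.4],[0,0,0,0.06,0.014,0,-0.4],[0,0,0,0.09,0.021,0,-0.4],[0,0,0,0.115,0.028,0,-0.4],[0,0,0,0.13,0.033,0,-0.4]]'
python3 -m jog '[[0,0,0,0,0,0,-0.4],[0,0,0,0,0,0,-0.4],[0,0,0,0,0,0,-0.4]]'
python3 -c "
from h import *
rel((.5553,.1705,.16),1.4906)"
```

```text
time: 3.38
eef_pos: [0.4488, -0.2712, 0.2117]
ee_rot: [3.141, 0.0, 1.569]
contact_force: [0.4, -0.3, -1.0]
opening: 0.0432
time: 3.8
eef_pos: [0.4796, -0.1506, 0.2607]
ee_rot: [3.139, 0.001, 1.568]
contact_force: [0.8, -0.7, -1.3]
opening: 0.0432
time: 4.22
eef_pos: [0.5144, 0.0002, 0.2597]
ee_rot: [3.141, -0.0, 1.498]
contact_force: [0.1, -0.7, -1.0]
opening: 0.0431
time: 4.63
eef_pos: [0.5569, 0.1286, 0.2594]
ee_rot: [3.142, -0.001, 1.501]
contact_force: [0.6, -1.0, -1.5]
opening: 0.0436
time: 4.88
eef_pos: [0.5562, 0.1254, 0.2593]
ee_rot: [-3.141, 0.001, 1.499]
contact_force: [0.2, -0.4, -1.5]
opening: 0.0431
t 4.88 pos [0.5562 0.1254 0.2593] rot [-3.1409e+00  5.0000e-04  1.4988e+00] F [ 0.2 -0.4 -1.5] op 0.0431 j [ 0.08  0.3   0.05  1.32 -0.    1.72]
turn [-0.04  0.03  0.47] shift [ 0.045  -0.0041  0.0993]
```

```bash

python3 -m jog '[[0,0,0.4,0.015,-0.002,0.01,-0.4],[0,0,0.4,0.03,-0.004,0.025,-0.4],[0,0,0.4,0.045,-0.004,0.04,-0.4],[0,0,0.4,0.045,-0.004,0.05,-0.4],[0,0,0.4,0.045,-0.004,0.05,-0.4]]'
python3 -m jog '[[0,0,0,0,0,0,-0.4],[0,0,0,0,0,0,-0.4],[0,0,0,0,0,0,-0.4]]'
python3 -c "
from h import *
rel((.5553,.1705,.092),1.4906)
cv2.imwrite('pics/v6.png',cv2.resize(capture('scene')[110:285,100:330],(788,600),interpolation=cv2.INTER_CUBIC))
for z in(.11,.206): print([proj('scene',[.5553+dx,.1705+dy,z]) for dx,dy in((0,0),(.0225*.77,.0225*.63),(-.0225*.77,-.0225*.63))])"
```

```text
time: 5.3
eef_pos: [0.5544, 0.1699, 0.2072]
ee_rot: [-3.137, 0.002, 1.492]
contact_force: [0.6, -0.1, -1.2]
opening: 0.0434
time: 5.55
eef_pos: [0.5566, 0.17, 0.2107]
ee_rot: [3.14, -0.0, 1.49]
contact_force: [0.5, -0.3, -0.6]
opening: 0.0437
t 5.55 pos [0.5566 0.17   0.2107] rot [ 3.1398e+00 -1.0000e-04  1.4904e+00] F [ 0.5 -0.3 -0.6] op 0.0437 j [ 0.16  0.34 -0.02  1.21 -0.    1.81]
turn [ 0.1  -0.01 -0.01] shift [ 0.0004 -0.0016  0.1187]
[array([194.6, 206.5]), array([185.1, 206.7]), array([204.2, 206.3])]
[array([190.9, 168.6]), array([181. , 168.8]), array([200.8, 168.4])]
```

View pics/v6.png

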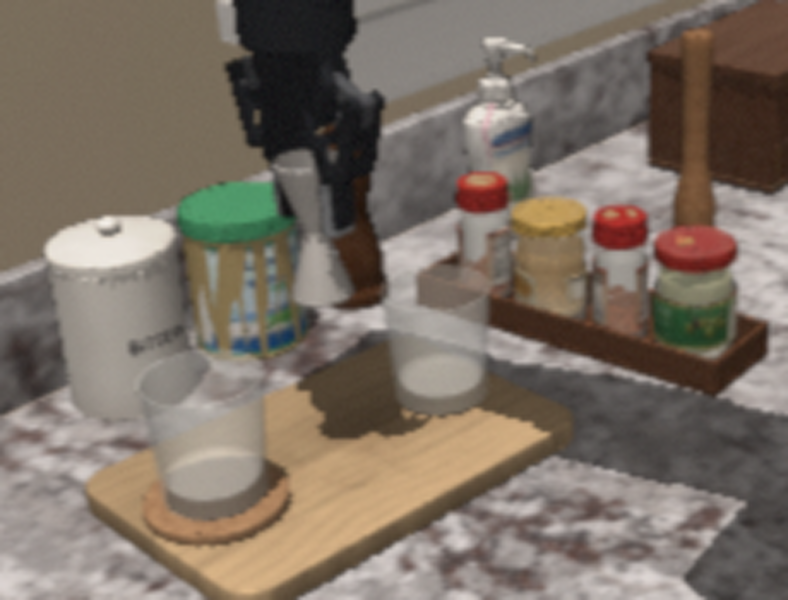

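The gripped jigger hangs between the tumblers, its base at about (193,196) and top at about (186,155), and it may lean a little. I'll check that against a vertical reference.

```bash
python3 - <<'E'
from h import *
im=capture("scene");y0,x0=140,150;f=8
c=cv2.resize(im[y0:y0+72,x0:x0+90],None,fx=f,fy=f,interpolation=cv2.INTER_CUBIC)
for z in(.141,.237):
  q=[]
  for t in np.linspace(0,6.283,40):
    p=proj("scene",[.5553+.0225*np.cos(t),.1705+.0225*np.sin(t),z])+[1.6,2.1];q.append((p-[x0,y0]+.5)*f)
  cv2.polylines(c,[np.array(q,np.int32)],True,(0,0,255) if z<.2 else (0,255,0),1)
cv2.imwrite("pics/v7.png",c)
E
```

```text
(no output)
```

View pics/v7.png

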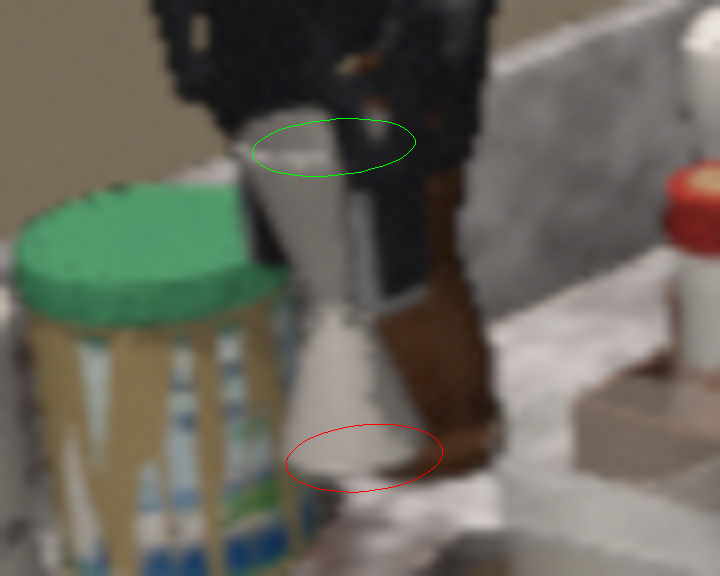

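The lean is about 2° at most and the base sits where it is wanted. I'll lower it and feel for contact.

```bash

python3 -m jog '[[0,0,0,0,-0.001,0.02,-0.4],[0,0,0,0,-0.001,0.045,-0.4],[0,0,0,0,-0.001,0.07,-0.4],[0,0,0,0,-0.001,0.09,-0.4],[0,0,0,0,-0.001,0.105,-0.4]]'
python3 -m jog '[[0,0,0,0,0,0.003,-0.4],[0,0,0,0,0,0.006,-0.4],[0,0,0,0,0,0.008,-0.4],[0,0,0,0,0,0.008,-0.4],[0,0,0,0,0,0.008,-0.4]]'
python3 -m jog '[[0,0,0,0,0,0.002,-0.4],[0,0,0,0,0,0.002,-0.4],[0,0,0,0,0,0.002,-0.4]]'
python3 -m jog '[[0,0,0,0,0,0.002,-0.4],[0,0,0,0,0,0.002,-0.4],[0,0,0,0,0,0.002,-0.4]]'
```

```text
time: 6.07
eef_pos: [0.5544, 0.1706, 0.1031]
ee_rot: [-3.141, 0.0, 1.491]
contact_force: [-0.1, -0.8, -0.4]
opening: 0.0438
time: 6.48
eef_pos: [0.5558, 0.1711, 0.0977]
ee_rot: [3.14, -0.0, 1.492]
contact_force: [0.0, 0.5, -0.6]
opening: 0.0433
time: 6.73
eef_pos: [0.5551, 0.171, 0.0948]
ee_rot: [3.141, -0.0, 1.492]
contact_force: [-0.2, 0.1, -0.1]
opening: 0.0436
time: 6.98
eef_pos: [0.5553, 0.171, 0.0927]
ee_rot: [3.141, -0.0, 1.492]
contact_force: [0.8, 0.1, 1.3]
opening: 0.0436
```

```bash

python3 -m jog '[[0,0,0,0,0,0.002,-0.4],[0,0,0,0,0,0.002,-0.4],[0,0,0,0,0,0.002,-0.4]]'
python3 -m jog '[[0,0,0,0,0,0,0.05],[0,0,0,0,0,0,0.15],[0,0,0,0,0,0,0.25],[0,0,0,0,0,0,0.5],[0,0,0,0,0,0,0.5]]' 20
python3 -m jog '[[0,0,0,0,0,0,1],[0,0,0,0,0,0,1],[0,0,0,0,0,0,1],[0,0,0,0,0,0,1]]'
python3 -m jog '[[0,0,0,0,0,-0.01,1],[0,0,0,0,0,-0.03,1],[0,0,0,0,0,-0.06,1],[0,0,0,0,0,-0.095,1],[0,0,0,0,0,-0.13,1]]'
python3 -m jog '[[0,0,0,0,0,-0.03,1],[0,0,0,-0.02,0,-0.05,1],[0,0,0,-0.05,0,-0.06,1],[0,0,0,-0.085,0,-0.06,1],[0,0,0,-0.12,0,-0.06,1]]'
python3 -m jog '[[0,0,0,-0.035,0,0,1],[0,0,0,-0.07,0,0,1],[0,0,0,-0.105,0,0,1],[0,0,0,-0.14,0,0,1],[0,0,0,-0.17,0,0,1]]'
python3 -c "
from h import *
rel((.597,-.319,.3),np.pi/2)
a=capture('scene');b=capture('top');cv2.imwrite('pics/top2.png',b)
o=np.zeros((600,800,3),np.uint8)
o[:,:400]=cv2.resize(a[130:280,120:220+0],(400,600));o[:300,400:]=cv2.resize(b[135:235,130:263],(400,300));o[300:,400:]=cv2.resize(b[110:230,300:460],(400,300))
cv2.imwrite('pics/v8.png',o)"
```

```text
time: 7.23
eef_pos: [0.5553, 0.1712, 0.0925]
ee_rot: [3.14, -0.001, 1.492]
contact_force: [-3.8, -0.0, 12.6]
opening: 0.0433
time: 7.65
eef_pos: [0.5548, 0.1709, 0.0901]
ee_rot: [-3.141, 0.0, 1.492]
contact_force: [-0.8, -0.0, -0.4]
opening: 0.0644
time: 7.98
eef_pos: [0.555, 0.1709, 0.0904]
ee_rot: [-3.142, 0.0, 1.492]
contact_force: [0.2, -1.3, -0.4]
opening: 0.0854
time: 8.4
eef_pos: [0.5543, 0.1709, 0.2223]
ee_rot: [-3.141, 0.0, 1.492]
contact_force: [1.8, 1.2, -0.1]
opening: 0.0852
time: 8.82
eef_pos: [0.5458, 0.0507, 0.2828]
ee_rot: [3.138, 0.0, 1.494]
contact_force: [0.3, -0.4, -0.4]
opening: 0.0856
time: 9.23
eef_pos: [0.5316, -0.1202, 0.2816]
ee_rot: [3.14, 0.001, 1.491]
contact_force: [-0.1, -0.2, 0.3]
opening: 0.0855
t 9.23 pos [ 0.5316 -0.1202  0.2816] rot [3.1404e+00 7.0000e-04 1.4909e+00] F [-0.1 -0.2  0.3] op 0.0855 j [-0.37  0.25  0.03  1.35 -0.    1.28]
turn [ 0.07  0.04 -4.57] shift [-0.1929  0.0811 -0.0182]
```

View pics/v8.png

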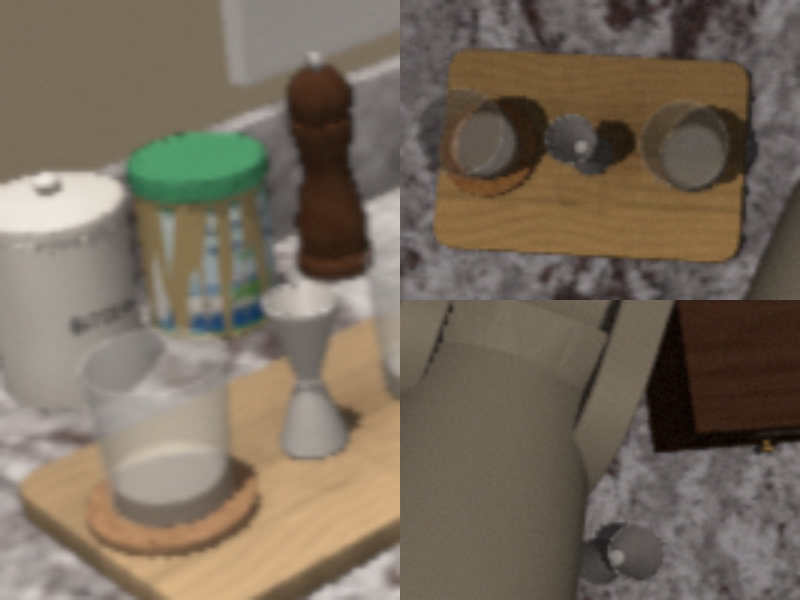

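The jigger stands upright and released on the board. Its rim, in the top view, is at about (187,181), halfway between the two rims. Next is the muddler.

```bash

python3 -m jog '[[0,0,-1,-0.035,0.014,0,1],[0,0,-2,-0.07,0.029,0,1],[0,0,-3,-0.105,0.044,-0.005,1],[0,0,-4,-0.14,0.059,-0.005,1],[0,0,-4.6,-0.17,0.071,-0.005,1]]'
python3 -m jog '[[0,0,0,-0.015,0.005,0,1],[0,0,0,-0.023,0.008,0,1],[0,0,0,-0.023,0.008,0,1],[0,0,0,-0.023,0.008,0,1],[0,0,0,-0.023,0.008,0,1]]'
python3 -c "
from h import *
rel((.597,-.319,.166),np.pi/2)
J=ray('top',(186.7,180.8),.118);print(J)"
```

```text
time: 9.75
eef_pos: [0.5902, -0.2946, 0.2865]
ee_rot: [3.14, 0.001, 1.573]
contact_force: [0.7, -0.2, 0.3]
opening: 0.0857
time: 10.17
eef_pos: [0.5974, -0.3144, 0.2861]
ee_rot: [-3.142, -0.0, 1.573]
contact_force: [0.4, 0.4, 1.1]
opening: 0.0857
t 10.17 pos [ 0.5974 -0.3144  0.2861] rot [-3.1415e+00 -4.0000e-04  1.5734e+00] F [0.4 0.4 1.1] op 0.0857 j [-0.6   0.52  0.44  1.49  0.    0.96]
turn [-0.   -0.02  0.15] shift [-0.0046 -0.0004  0.1201]
[0.5544641 0.1718139 0.118    ]
```

```bash

python3 -m jog '[[0,0,0,-0.004,0,0.02,1],[0,0,0,-0.004,0,0.05,1],[0,0,0,-0.004,0,0.08,1],[0,0,0,-0.004,0,0.105,1],[0,0,0,-0.004,0,0.12,1]]'
python3 -m jog '[[0,0,0,0,0,0,1],[0,0,0,0,0,0,1],[0,0,0,0,0,0,1]]'
python3 -c "
from h import *
rel((.597,-.319,.166),np.pi/2)"
python3 -m jog '[[0,0,0,0,0,0,0.3],[0,0,0,0,0,0,0],[0,0,0,0,0,0,-0.3],[0,0,0,0,0,0,-0.6],[0,0,0,0,0,0,-0.8]]' 60
python3 -m jog '[[0,0,0,0,0,0,-0.9],[0,0,0,0,0,0,-0.9],[0,0,0,0,0,0,-0.9],[0,0,0,0,0,0,-0.9],[0,0,0,0,0,0,-0.9]]'
python3 -m jog '[[0,0,0,0,0,0,-0.9],[0,0,0,0,0,0,-0.9],[0,0,0,0,0,0,-0.9],[0,0,0,0,0,0,-0.9],[0,0,0,0,0,0,-0.9]]'
```

```text
time: 10.58
eef_pos: [0.5961, -0.3174, 0.163]
ee_rot: [-3.139, -0.002, 1.574]
contact_force: [-0.7, -0.1, 0.1]
opening: 0.0851
time: 10.83
eef_pos: [0.5981, -0.3197, 0.1676]
ee_rot: [3.14, 0.001, 1.573]
contact_force: [0.2, -0.3, 0.1]
opening: 0.0854
t 10.83 pos [ 0.5981 -0.3197  0.1676] rot [3.1396e+00 1.4000e-03 1.5730e+00] F [ 0.2 -0.3  0.1] op 0.0854 j [-0.61  0.55  0.19  1.21 -0.    0.96]
turn [0.11 0.08 0.13] shift [ 0.0007 -0.0011  0.0016]
time: 11.25
eef_pos: [0.5973, -0.3207, 0.1667]
ee_rot: [3.141, 0.002, 1.572]
contact_force: [-1.8, -0.5, 2.9]
opening: 0.0303
time: 11.67
eef_pos: [0.5973, -0.3207, 0.1666]
ee_rot: [3.141, 0.001, 1.572]
contact_force: [-1.9, -0.4, 5.6]
opening: 0.0305
time: 12.08
eef_pos: [0.5972, -0.3207, 0.1666]
ee_rot: [3.141, 0.001, 1.572]
contact_force: [-1.4, -0.7, 5.9]
opening: 0.0306
```

```bash

python3 -m jog '[[0,0,0,0,0,-0.01,-0.9],[0,0,0,0,0,-0.03,-0.9],[0,0,0,0,0,-0.055,-0.9],[0,0,0,0,0,-0.08,-0.9],[0,0,0,0,0,-0.105,-0.9]]'
python3 -m jog '[[0,0,0,0,0,-0.025,-0.9],[0,0,0,0,0,-0.05,-0.9],[0,0,0,0,0,-0.068,-0.9],[0,0,0,0,0,-0.075,-0.9],[0,0,0,0,0,-0.075,-0.9]]'
python3 -m jog '[[0,0,0,0.006,0,0,-0.9],[0,0,0,0.02,-0.001,0,-0.9],[0,0,0,0.04,-0.0025,0,-0.9],[0,0,0,0.065,-0.004,0,-0.9],[0,0,0,0.09,-0.0055,0,-0.9]]'
python3 -c "
from h import *
rel((.5625,.268,.34),np.pi/2)"
```

```text
time: 12.5
eef_pos: [0.5972, -0.32, 0.2718]
ee_rot: [-3.141, -0.0, 1.572]
contact_force: [0.5, -0.1, -1.4]
opening: 0.0301
time: 12.92
eef_pos: [0.5981, -0.3206, 0.3479]
ee_rot: [3.138, 0.002, 1.572]
contact_force: [-0.0, -0.6, -1.0]
opening: 0.0305
time: 13.33
eef_pos: [0.5909, -0.2289, 0.3428]
ee_rot: [-3.138, -0.002, 1.571]
contact_force: [0.1, -0.1, 0.3]
opening: 0.0309
t 13.33 pos [ 0.5909 -0.2289  0.3428] rot [-3.1381e+00 -2.1000e-03  1.5711e+00] F [ 0.1 -0.1  0.3] op 0.0309 j [-0.5   0.44  0.45  1.58  0.    1.07]
turn [-0.2  -0.12  0.02] shift [ 0.4969 -0.0283  0.004 ]
```

```bash

python3 -m jog '[[0,0,0,0.027,-0.0015,0,-0.9],[0,0,0,0.054,-0.003,0,-0.9],[0,0,0,0.081,-0.0045,0,-0.9],[0,0,0,0.108,-0.006,0,-0.9],[0,0,0,0.135,-0.0077,0,-0.9]]'
python3 -m jog '[[0,0,0,0.027,-0.0015,0,-0.9],[0,0,0,0.054,-0.003,0,-0.9],[0,0,0,0.081,-0.0045,0,-0.9],[0,0,0,0.108,-0.006,0,-0.9],[0,0,0,0.135,-0.0077,0,-0.9]]'
python3 -m jog '[[0,0,0,0.027,-0.0015,0,-0.9],[0,0,0,0.054,-0.003,0,-0.9],[0,0,0,0.081,-0.0045,0,-0.9],[0,0,0,0.108,-0.006,0,-0.9],[0,0,0,0.135,-0.0077,0,-0.9]]'
python3 -m jog '[[0,0,0,0.025,-0.0015,0,-0.9],[0,0,0,0.047,-0.003,0,-0.9],[0,0,0,0.065,-0.004,0,-0.9],[0,0,0,0.078,-0.005,0,-0.9],[0,0,0,0.086,-0.005,0,-0.9]]'
python3 -m jog '[[0,0,0,0,0,0,-0.9],[0,0,0,0,0,0,-0.9],[0,0,0,0,0,0,-0.9],[0,0,0,0,0,0,-0.9]]'
python3 -c "
from h import *
rel((.5625,.268,.305),np.pi/2)
o=np.zeros((600,800,3),np.uint8)
a=capture('scene');b=capture('top')
o[:,:400]=cv2.resize(a[90:270,100:220],(400,600));o[:400,400:]=cv2.resize(b[120:250,110:240],(400,400))
cv2.imwrite('pics/v9.png',o)
p=[proj('scene',[.5625,.268,z])+[1.6,2.1] for z in(.38,.18,.118)];print([((q-[100,90])*3.333).round() for q in p])"
```

```text
time: 13.75
eef_pos: [0.5828, -0.0932, 0.3433]
ee_rot: [-3.138, -0.001, 1.572]
contact_force: [-0.2, -0.1, -0.7]
opening: 0.0308
time: 14.17
eef_pos: [0.5748, 0.0415, 0.3433]
ee_rot: [-3.138, -0.0, 1.572]
contact_force: [-0.8, 0.7, -0.7]
opening: 0.0304
time: 14.58
eef_pos: [0.5669, 0.1763, 0.3433]
ee_rot: [-3.138, 0.0, 1.572]
contact_force: [0.7, 0.6, -0.7]
opening: 0.0307
time: 15.0
eef_pos: [0.562, 0.2623, 0.3437]
ee_rot: [-3.139, 0.001, 1.574]
contact_force: [-0.1, -0.4, -0.8]
opening: 0.0307
time: 15.33
eef_pos: [0.5633, 0.2597, 0.3455]
ee_rot: [3.142, 0.0, 1.571]
contact_force: [0.5, -0.1, -0.6]
opening: 0.0305
t 15.33 pos [0.5633 0.2597 0.3455] rot [3.1416e+00 4.0000e-04 1.5705e+00] F [ 0.5 -0.1 -0.6] op 0.0305 j [ 0.3   0.41  0.41  1.57 -0.    1.87]
turn [ 0.    0.02 -0.01] shift [ 0.0083 -0.0008  0.0405]
[array([149.,  43.]), array([191., 351.]), array([203., 436.])]
```

View pics/v9.png

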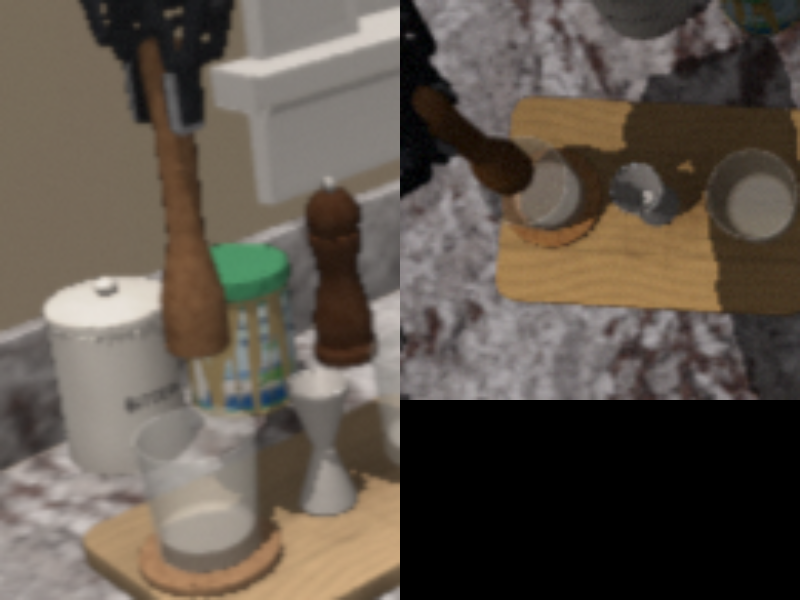

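The muddler hangs upright beside tumbler A, its foot at about (158.5,193.5) and the rim centre at about (159,220) in the scene view. Comparing foot and rim in that image puts the tumbler at y≈.271, so I shift +11 mm in y and lower 41 mm.

```bash

python3 -m jog '[[0,0,0,0.003,0,0,-0.9],[0,0,0,0.007,0,0.004,-0.9],[0,0,0,0.011,0,0.012,-0.9],[0,0,0,0.011,0,0.022,-0.9],[0,0,0,0.011,0,0.03,-0.9]]'
python3 -m jog '[[0,0,0,0,0,0.005,-0.9],[0,0,0,0,0,0.009,-0.9],[0,0,0,0,0,0.011,-0.9],[0,0,0,0,0,0.011,-0.9],[0,0,0,0,0,0.011,-0.9]]'
python3 -m jog '[[0,0,0,0,0,0,-0.9],[0,0,0,0,0,0,-0.9],[0,0,0,0,0,0,-0.9],[0,0,0,0,0,0,-0.9]]'
python3 -c "
from h import *
rel((.563,.271,.305),np.pi/2)
o=np.zeros((600,800,3),np.uint8)
a=capture('scene');b=capture('top')
o[:,:500]=cv2.resize(a[170:266,110:190],(500,600),interpolation=2);o[:300,500:]=cv2.resize(b[150:210,120:180],(300,300),interpolation=2)
cv2.imwrite('pics/v10.png',o)
for n in('scene','top'): print([proj(n,[.563,.271,z]) for z in(.138,.118)])"
```

```text
time: 15.85
eef_pos: [0.5629, 0.2723, 0.314]
ee_rot: [-3.141, 0.0, 1.573]
contact_force: [-0.2, 0.1, -1.2]
opening: 0.0304
time: 16.27
eef_pos: [0.5632, 0.2717, 0.3047]
ee_rot: [3.141, 0.0, 1.572]
contact_force: [-0.3, 0.4, -1.4]
opening: 0.0306
time: 16.6
eef_pos: [0.5632, 0.2718, 0.3048]
ee_rot: [3.141, -0.0, 1.572]
contact_force: [0.1, -0.8, -1.0]
opening: 0.0302
t 16.6 pos [0.5632 0.2718 0.3048] rot [ 3.1411e+00 -1.0000e-04  1.5719e+00] F [ 0.1 -0.8 -1. ] op 0.0302 j [ 0.32  0.41  0.31  1.47 -0.    1.89]
turn [ 0.03 -0.    0.07] shift [-0.0008 -0.0003 -0.0002]
[array([156.8, 211. ]), array([157.9, 219.1])]
[array([147.4, 177.4]), array([149.8, 178.7])]
```

View pics/v10.png

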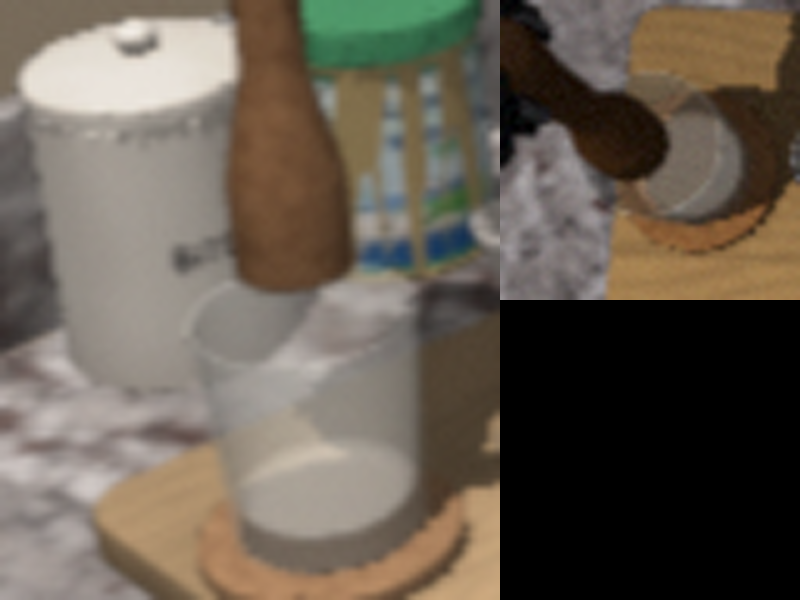

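The final pose shows the foot clear above the rim. In the scene view the foot centre and rim centre agree laterally, but the top view suggests the foot may be several mm too far +y, so I'll measure it numerically.

```bash
python3 - <<'E'
from h import *
cur=capture("top");cv2.imwrite("pics/top3.png",cur)
def radial(im,n,z,r,c0,skip=None):
    # radial-gradient vote: centre maximising mean |dI/dr| along projected circle (world plane z), returned in world
    g=cv2.cvtColor(im,cv2.COLOR_BGR2GRAY).astype(np.float32);best=[]
    gx=cv2.Sobel(g,cv2.CV_32F,1,0);gy=cv2.Sobel(g,cv2.CV_32F,0,1);G=np.hypot(gx,gy)
    return G
for f in("top0","top2","top3"):
    im=cv2.imread(f"pics/{f}.png")
    for nm,(x0,x1) in {"a":(125,185),"b":(200,255)}.items():
        c=cv2.resize(im[150:215,x0:x1],None,fx=8,fy=8,interpolation=cv2.INTER_CUBIC)
        g=cv2.GaussianBlur(cv2.cvtColor(c,cv2.COLOR_BGR2GRAY),(0,0),3)
        h=cv2.HoughCircles(g,cv2.HOUGH_GRADIENT,1,10,param1=40,param2=12,minRadius=108,maxRadius=132)
        if h is not None:
            for q in h[0][:4]:
                p=((q[0]+.5)/8-.5+x0,(q[1]+.5)/8-.5+150);print(f,nm,np.round(p,1),round(q[2]/8,1),ray("top",p,.118 if nm=="a" else .11)[:2].round(4))
# coaster by colour (a base reference, z .030), jigger rim
im=cv2.imread("pics/top0.png");print("pxl rim radius",352.2*.04/.925)
# muddler foot: dark brown blob in current view
hsv=cv2.cvtColor(cur,cv2.COLOR_BGR2HSV);print("row177 V",hsv[177,130:175,2].tolist());print("row177 S",hsv[177,130:175,1].tolist())
print("col146 V",hsv[160:195,146,2].tolist())
E
```

```text
top2 b [233.6 182.1] 15.2 [0.5486 0.047 ]
top3 b [224.5 183.4] 14.1 [0.5459 0.0716]
pxl rim radius 15.23027027027027
row177 V [118, 126, 133, 123, 81, 56, 49, 47, 45, 46, 39, 40, 37, 33, 36, 33, 28, 30, 30, 29, 30, 25, 32, 59, 105, 116, 118, 119, 116, 113, 116, 109, 112, 124, 113, 107, 95, 72, 57, 59, 58, 59, 54, 60, 54]
row177 S [15, 18, 13, 21, 76, 173, 213, 212, 193, 177, 203, 210, 214, 201, 220, 193, 219, 187, 204, 202, 213, 163, 143, 82, 49, 51, 43, 47, 44, 47, 48, 42, 41, 33, 36, 26, 40, 60, 112, 147, 154, 151, 165, 153, 165]
col146 V [127, 133, 131, 133, 126, 113, 105, 105, 104, 60, 26, 26, 28, 27, 29, 30, 29, 28, 28, 34, 40, 42, 40, 33, 34, 37, 78, 97, 97, 102, 99, 104, 122, 128, 139]
```

```bash
python3 - <<'E'
from h import *
t0=cv2.imread("pics/top0.png");s0=cv2.imread("pics/scene0.png")
def panel(im,n,x0,y0,w,h,f,cs,off):
    c=cv2.resize(im[y0:y0+h,x0:x0+w],None,fx=f,fy=f,interpolation=cv2.INTER_CUBIC);c=cv2.convertScaleAbs(c,alpha=1.4)
    for (x,y,z,col) in cs:
        for t in np.linspace(0,6.283,33):
            q=(proj(n,[x+.04*np.cos(t),y+.04*np.sin(t),z])+off-[x0,y0]+.5)*f
            if 0<=q[0]<w*f and 0<=q[1]<h*f: cv2.circle(c,tuple(int(v) for v in q),1,col,-1)
    return c
A=[(.5625,.271,.118,(0,0,255)),(.5625,.265,.118,(0,255,0))]
B=[(.5475,.072,.110,(0,0,255))]
o=np.zeros((600,800,3),np.uint8)
p=panel(t0,"top",130,158,48,40,8,A,[0,0]);o[:320,:384]=p
p=panel(t0,"top",204,160,48,40,8,B,[0,0]);o[:320,400:784]=p
p=panel(s0,"scene",134,205,48,34,8,A,[1.6,2.1]);o[325:597,:384]=p
p=panel(s0,"scene",204,178,48,34,8,B,[1.6,2.1]);o[325:597,400:784]=p
cv2.imwrite("pics/v11.png",o)
E
```

```text
(no output)
```

View pics/v11.png

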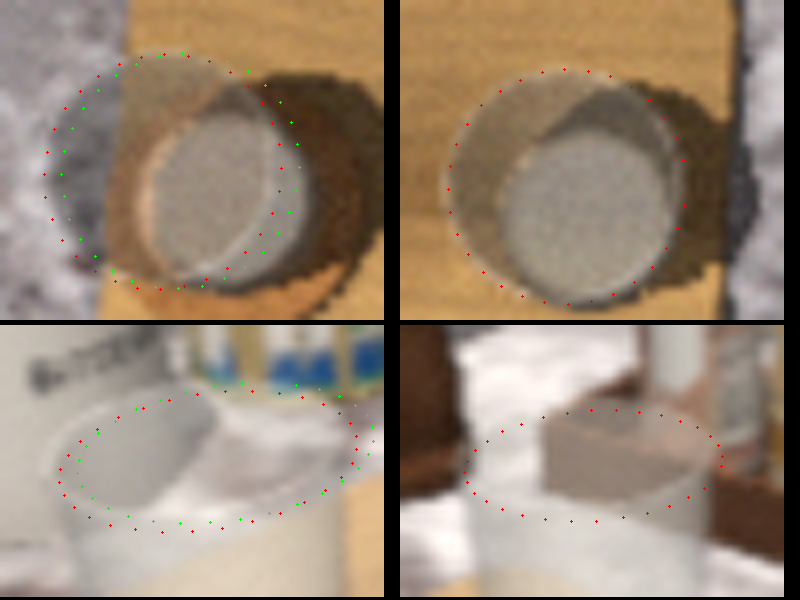

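The red ring (tumbler A at y=.271) follows the true rim in both views. The apparent offset came from reading the inner base edge as the rim. The muddler at (.563,.272) is therefore centred, so I'm handing in.

```bash
python3 -c "
from h import *
rel((.563,.271,.305),np.pi/2);print(abs(get_obs()['qd']).max());print(sign_off())"
```

```text
t 16.75 pos [0.5632 0.2718 0.3046] rot [3.1414e+00 1.0000e-04 1.5720e+00] F [-0.5 -0.  -0.9] op 0.03 j [ 0.32  0.41  0.31  1.47 -0.    1.89]
turn [0.01 0.   0.07] shift [-0.0008 -0.0002 -0.0004]
0.0021528052580575066
the job is handed in; nothing more can be done
None
```

I stood the small steel jigger upright in the middle of the board and let go of it. I then carried the muddler upright over the jars, and it is now held over the tumbler on the coaster. The job was handed in at 16.75 s; no verdict is reported.

**Last checks:**
- **Jigger:** the top view put its rim at (0.554, 0.172), against a midpoint between the tumblers of about (0.555, 0.1715).
- **Muddler:** the tool was at (0.563, 0.272), against the tumbler's mouth at about (0.563, 0.271). It was pointing straight down with the arm at rest. The wrist force was only the muddler's weight.
- **Foot height:** about 20 mm above the rim. This comes from the gripping height, assuming the muddler did not slip. A rough reading from the scene image suggested nearer 29 mm, and I did not resolve the difference.
- **Tumblers and jars:** no contact showed in the forces, and the tumblers looked unmoved in the later pictures. I did not re-check the jars after the muddler passed over them.

**Disagreements:**
- The scene camera was off by a constant 2 px or so.
- An early reading of the coaster tumbler from the top view was about 6 mm short in y. Overlaying the rim on both camera views settled it at 0.271.
- The jigger leaned about 2° while in the grip, but stood upright once released.

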